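# Jack the gauge stand up to test pressure and hold it

## Task

Switch the readout on with its round key and then zero it with its long bar key, one key at a time, leaving the small square key alone. Then slide the bottle jack into the load stand until its saddle cup is centred under the load button, pump the handle one full stroke down and all the way up again to settle the gauge, and push it fully down once more. The jack has no check valve, so the program finishes while still holding the handle fully down with the pressure on; keep the jack standing flat and the other loose things where they are.

Things in the scene. Friction and masses are not known exactly. Their poses are not given: they have to be found in the camera images.
- stand: Fixed load stand: two upright steel columns (20 mm thick, centres 66 mm either side of the middle, along the stand's own y) carry a grey beam (58 deep x 176 wide x 28 mm, underside at z = 0.150) with a dial gauge on top (total height 0.31 m). Origin: on the bench, midway between the columns, straight below the load button. Its own -x side is the open front where the jack enters; gap between column feet 86 mm.
- load_piston (a joint): Upward travel of the stand's spring-loaded piston in m: 0 hanging free, about 0.0065 when the jack is fully up (limit 0.010). It takes about 14 N to start it and 37 N at 0.0065. The dial needle turns clockwise with it, 0.58 rad per mm.
- load_button (a point): Centre of the round end face of the load button (16 mm across) at the foot of the piston, pointing down in the middle of the stand; 91 mm above the bench when free.
- jack: Loose bottle jack, about 0.8 kg, standing on the bench. Origin: on the bench below the saddle axis; own z up; the handle sticks out and up towards its own -x. Foot plate reaches 34 mm ahead (+x), 82 mm behind, 64 mm wide; body 44 mm across, 68 mm high. It is easily slid over the bench by its handle or foot. With yaw equal to the stand's it enters the stand squarely.
- saddle_cup (a point): Centre of the flat inner floor of the jack's round saddle cup (inner width 28 to 32 mm, rim 4 mm above the floor, 40 mm across outside). 81 mm above the bench when lowered, so the rim passes 6 mm below the load button; it meets the button after rising 10 mm.
- pump_handle (a joint): Jack handle angle in rad: 0 = handle up (it slopes up at 0.65 rad, held by a light return spring), 0.65 = fully down against its stop with the handle level. The saddle rises 26.2 mm per rad, 17 mm in all, and sinks again when the handle is let up. Hinge axis across the jack, 32 mm behind the saddle axis, 66 mm above the bench.
- handle_grip (a point): Middle of the black handle sleeve, on the handle's centre line 90 mm from the hinge. The sleeve is 80 mm long (45 to 125 mm from the hinge), 18 mm wide, 20 mm thick, flat sided. Up: 120 mm above the bench; down: 66 mm. Pressing here takes about 3 N free and 14 N at the end of the loaded stroke.
- readout: Fixed desk readout, grey case 100 x 144 mm with three white keys in a row on a flat black panel at its front (own -x side) and a leaning dark display behind them (78 mm high). Origin: on the bench under its centre, own y to the left along the key row.
- on_key (a joint): Travel in m of the round key, 22 mm across, at the left (+y) end of the row: 0 up, 0.005 fully down (5 N, springs back). Counts as pressed beyond 0.0035.
- on_key_top (a point): Middle of the top face of the round on key; 42 mm above the bench when up. Keys stand 10 mm proud, 42 mm apart.
- zero_key (a joint): Travel in m of the long bar key, 34 x 16 mm, in the middle of the row: 0 up, 0.005 fully down (5 N, springs back). Counts as pressed beyond 0.0035.
- zero_key_top (a point): Middle of the top face of the long bar key; 42 mm above the bench when up.
- store_key (a joint): Travel in m of the small square key, 12 mm, at the right (-y) end of the row, 42 mm from the bar key: not to be pressed.
- pressure_ports: The bench's own fixed pressure ports, which never move: posts 44 mm wide at (x, y) = (0.50, 0.41), (0.50, 0.24), (0.49, 0.06), (0.49, -0.12), (0.47, -0.65), 103 mm high; with upright green-tipped probes up to 250 mm high at (0.585, 0.32), (0.575, -0.03), (0.565, -0.38); with 100 mm wide dial gauges up to 250 mm high at (0.484, -0.29), (0.479, -0.47). A black stub 38 mm high at (0.39, -0.01).
- parts_tin: Loose flat parts tin with a dark lid, 81 x 113 x 30 mm; bystander. Origin under its centre.
- hex_fitting: Loose hexagon fitting, 24 mm wide, 36 mm high; bystander left of the stand.
- knurled_fitting: Loose knurled fitting, 34 mm wide, 44 mm high; bystander right of the stand.
- tape_reel: Loose blue tape reel, 54 mm across, 14 mm high; bystander near the front.
- screwdriver: Loose red screwdriver, 186 mm; bystander near the front edge.
- brass_fitting: Loose brass ring fitting, 27 x 31 x 18 mm; bystander near the front.
There are look-alikes about, which are no part of the job. What is shaped like the readout but turquoise is not meant.

How it is judged:
By the outcome, as a careful person would: the job done as asked, in the order asked, and still so for the second after the job is handed in, while the arm keeps its last pose, push and grip.
It also fails if it takes over 72 s, if anything falls off the work surface, if the arm or the gripper's body presses on something with over 40 N, if the wrist force passes 120 N, or if a joint passes its speed limit or range.

## Robot

A 6-joint arm with a two-finger parallel gripper is mounted at the origin on a cart in front of the work surface, level with it; the furniture and walls round the work are solid. World frame = base frame: x ahead of the robot, y to its left, z up, the work surface at z = 0. Lengths are in m, angles in rad, forces in N, time in s.
With the tool pointing down it reaches from about 0.325 to 0.775 m from the base axis. Payload 5.5 kg.
Tool frame: the origin (TCP) lies at the very end of the fingers, on their centre line; the grasp point (between the pads) lies 19 mm behind it; z points along the fingers, y is the line along which they close (so a half turn about z gives the same grasp; the last joint's range is limited). The gripper opens to 88 mm and grips with 3 to 60 N. Pads are 20 mm wide; open, the fingers measure 115 mm over their backs; the gripper's body (75 mm by 178 mm) begins 61 mm behind the grasp point.
Start: joints at [1.261, 0.091, 1.231, -0, 1.82, -0.057], TCP at [0.15, 0.581, 0.223] pointing down, gripper open.
Joint ranges: [-2.87, 2.87], [-0.86, 2.18], [0.17, 2.46], [-1.51, 4.65], [0.06, 2.69], [-2.65, 2.65]. Speed limits (rad/s): [2.57, 2.57, 3.01, 3.14, 3.14, 3.14].

## Interface

Orientations are given as a unit quaternion [x, y, z, w].
In Python, from workcell import sensors, eyes, ctrl gives the robot as it stands. The module is installed in compiled form; this text tells all that it offers.
- The arm moves only by the tool servo_tool, never from a script. Its argument "moves" is a list of rows, each a list of 3 entries, a list of its own where there are three numbers: the turn, a rotation vector about the tool's x, y, z in degrees, then the shift along the tool's x, y, z in cm, then the opening in per cent of the stroke, from 0 (shut) to 100 (fully open). A call has 1 to 5 rows; each row shifts and turns the commanded pose from where the row before left it, along the tool's axes as they then stand; what a row does not reach is not made up. A row lasts 1/10 s, in which the tool goes at most 50 mm and 8.59 degrees, less where a joint would pass 70% of its speed; a pose out of reach is approached as far as the arm can. A call with a gripper value outside its range is refused whole. The fingers move at their own pace and stop on an object; the grip force is fixed at half the most. Time passes only in rows, so rows that do not move let the fingers close. It gives the time, the measured TCP pose, the force, the opening and the grip force at its end, in the units of the state.
- sensors.state(): the state, without advancing time (a new reading comes with each control period).
- eyes.read_camera(name): name is "scene" or "top" or "wrist"; returns (picture, depth): 400x640x3 uint8, blue, green, red; 400x640 float32, m along the optical axis (not along the pixel's ray), 0 where there is no reading.
- eyes.camera_model(name): a dict with "K" (3x3 intrinsics, pixels), "view" (4x4, takes a point from world to camera coordinates); the wrist camera has in their place "tool_from_camera" (4x4, takes a point from camera to tool coordinates, whose origin is the TCP and whose axes are the flange's). Camera axes: x right, y up, looking along -z (the intrinsics and any distortion apply to the point x, -y, -z); pixel columns grow to the right and rows downward; lengths in m; the calibration is good to about 2 mm. A picture is of the moment at which its call begins: read the wrist's pose just before it. camera_model takes no time and is no camera call.
- ctrl.hand_in(): hands the job in; it is judged then, once.
The state is a dict: "t": time; "joints": joint angles; "qvel": joint speeds; "effort": joint torques, N m; "tool_pos": TCP position; "tool_rot": TCP orientation; "ft_force": force on the tool from outside, world axes, zero at the start; "torque": the same for the moment, N m; "grip_width": finger opening in m; "grip_force": force on a finger pad.
Only numpy, scipy, OpenCV 4.12 (cv2) and the standard library are available. Lean on these libraries where they do the work, as an engineer would, in place of code of your own. Each camera call takes 0.05 s, during which the arm holds its last target. There are 200 camera calls.

## Working session

There is one attempt and no reset: what is moved stays moved. The work goes in short steps, Python scripts to look and compute and a tool call to move; the robot and the scene stay as the last step left them, time stands still between calls to the robot, and variables do not carry over. Pictures are saved under pics/ and viewed, at most 11 in all, crops included, and the job is handed in when it is done.

Besides the shell and the picture viewer there is one more tool, called by a JSON object that holds its "method" and its "body". servo_tool: Moves the arm, as the interface text tells. Its arguments: {"type":"object","properties":{"moves":{"type":"array","items":{"type":"array"}}},"required":["moves"]}

```bash
mkdir -p pics; ls; python3 - <<'E'
from workcell import sensors, eyes
import cv2,numpy as np
print(sensors.state())
for n in("scene","top"):
    p,d=eyes.read_camera(n); cv2.imwrite(f"pics/{n}1.png",p); np.save(f"{n}1.npy",d)
    m=eyes.camera_model(n); print(n,m)
print(eyes.camera_model("wrist"))
E
```

```text
pics
{'t': 0.0, 'joints': array([ 1.26129450e+00,  9.18279311e-02,  1.23189348e+00, -8.26289074e-06,
        1.81978743e+00, -5.67022274e-02]), 'qvel': array([-3.02349099e-05,  2.71013951e-04, -1.32061190e-03,  1.04334106e-03,
       -2.81784104e-04, -6.02680543e-04]), 'effort': array([ 1.07980883e-03, -4.46446609e+01, -4.06453478e+01,  6.96799974e-02,
        2.93207704e-02, -1.46265111e-04]), 'tool_pos': array([0.1499836 , 0.5806421 , 0.22152111]), 'tool_rot': array([ 1.26064439e-01,  9.92021592e-01, -9.42808705e-04, -1.70512536e-04]), 'ft_force': array([-0.47216467,  0.43365258,  0.05761566]), 'torque': array([-0.01594065, -0.03108583,  0.05354574]), 'grip_force': 0.0, 'grip_width': 0.08797028083803088}
scene {'K': array([[438.72936588,   0.        , 326.11934283],
       [  0.        , 438.72936588, 202.59308147],
       [  0.        ,   0.        ,   1.        ]]), 'view': array([[ 0.66893133, -0.74320481, -0.01332243, -0.44176315],
       [ 0.49451487,  0.43157057,  0.75445469, -0.2696803 ],
       [-0.55496478, -0.51126652,  0.65621691, -1.32242399],
       [ 0.        ,  0.  
[... 278 characters left out ...]
[ 0.98431593,  0.01658305,  0.17563358, -0.54442364],
       [-0.17582501,  0.01088236,  0.98436128, -1.11162387],
       [ 0.        ,  0.        ,  0.        ,  1.        ]])}
{'K': array([[347.92361414,   0.        , 321.35689106],
       [  0.        , 347.92361414, 195.9724802 ],
       [  0.        ,   0.        ,   1.        ]]), 'tool_from_camera': array([[-1.10036631e-03,  9.58448664e-01,  2.85262946e-01,
         7.82889712e-02],
       [ 9.99999297e-01,  9.28921033e-04,  7.36311601e-04,
         1.32533827e-04],
       [ 4.40730120e-04,  2.85263555e-01, -9.58449013e-01,
        -1.61785560e-01],
       [ 0.00000000e+00,  0.00000000e+00,  0.00000000e+00,
         1.00000000e+00]])}
```

View pics/scene1.png

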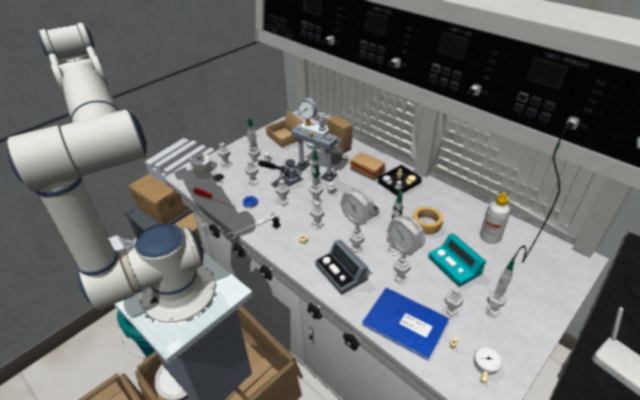

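View pics/top1.png

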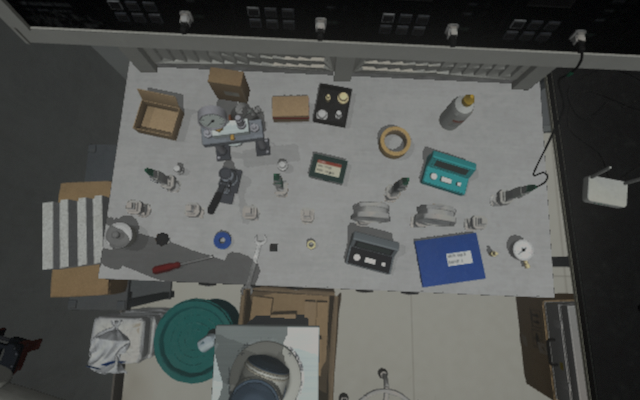

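The scene shot shows the grey readout at about (343,265), the turquoise look-alike at (457,258), and the jack (285,172) in front of the stand (315,140). In the top shot the readout is at (372,250), the jack at (228,182) with its handle towards (213,208), and the stand at (233,130). Next I'll build helpers and zoom in.

```bash
cat > h.py <<'E'
from workcell import sensors, eyes
import cv2,numpy as np
from scipy.spatial.transform import Rotation as R
def cam(n,st=None):
    m=eyes.camera_model(n)
    if n!="wrist": return m["K"],np.linalg.inv(m["view"])
    T=np.eye(4);T[:3,:3]=R.from_quat(st["tool_rot"]).as_matrix();T[:3,3]=st["tool_pos"]
    return m["K"],T@m["tool_from_camera"]
def shot(n):
    st=sensors.state(); p,d=eyes.read_camera(n); return p,d,cam(n,st)
def rays(c,uv):
    K,W=c; uv=np.atleast_2d(uv).astype(float)
    r=np.c_[(uv[:,0]-K[0,2])/K[0,0],-(uv[:,1]-K[1,2])/K[1,1],-np.ones(len(uv))]
    return W[:3,3],r@W[:3,:3].T
def on_z(c,uv,z):
    o,r=rays(c,uv); return o+r*((z-o[2])/r[:,2])[:,None]
def cloud(c,d):
    v,u=np.mgrid[:400,:640]; o,r=rays(c,np.c_[u.ravel(),v.ravel()])
    P=(o+r*d.ravel()[:,None]).reshape(400,640,3); P[d==0]=np.nan; return P
def proj(c,P):
    K,W=c; q=(np.atleast_2d(P)-W[:3,3])@W[:3,:3]; q=q*[1,-1,-1]; return (q@K.T)[:,:2]/q[:,2:]
E
python3 - <<'E'
from h import *
p=cv2.imread("pics/top1.png"); d=np.load("top1.npy"); c=cam("top")
P=cloud(c,d)
for uv in [(372,262),(355,258),(386,267),(225,180),(215,205),(233,130),(450,300-90)]: print(uv,P[uv[1],uv[0]].round(3),on_z(c,uv,.042)[0].round(3))
a=cv2.resize(p[90:220,180:290],None,fx=4,fy=4,interpolation=cv2.INTER_CUBIC)
b=cv2.resize(p[225:280,340:405],None,fx=5,fy=5,interpolation=cv2.INTER_CUBIC)
out=np.zeros((520,780,3),np.uint8); out[:520,:440]=a; out[:275,445:770]=b
cv2.imwrite("pics/crop1.png",out)
E
```

```text
(372, 262) [ 0.348 -0.319  0.044] [ 0.348 -0.319  0.042]
(355, 258) [ 0.36  -0.267  0.037] [ 0.36  -0.267  0.042]
(386, 267) [ 0.334 -0.364  0.03 ] [ 0.334 -0.362  0.042]
(225, 180) [0.594 0.142 0.06 ] [0.598 0.146 0.042]
(215, 205) [0.504 0.149 0.13 ] [0.517 0.173 0.042]
(233, 130) [0.706 0.093 0.204] [0.765 0.13  0.042]
(450, 210) [ 0.484 -0.492  0.244] [ 0.514 -0.567  0.042]
```

View pics/crop1.png

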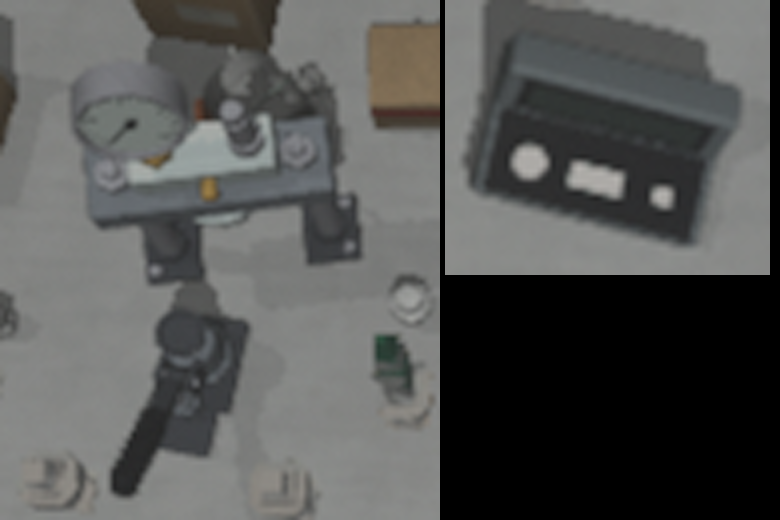

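```bash
python3 - <<'E'
from h import *
p=cv2.imread("pics/top1.png"); d=np.load("top1.npy"); c=cam("top"); P=cloud(c,d)
g=p.min(2)
m=np.zeros_like(g); m[245:275,345:395]=(g[245:275,345:395]>150)
n,l,s,ce=cv2.connectedComponentsWithStats(m)
for i in range(1,n):
    if s[i,4]>3: print("key",s[i],ce[i],on_z(c,ce[i],.042)[0].round(4), np.nanmedian(P[l==i],axis=0).round(4))
X,Y,Z=P[...,0],P[...,1],P[...,2]
def box(x0,x1,y0,y1,z0,z1): return (X>x0)&(X<x1)&(Y>y0)&(Y<y1)&(Z>z0)&(Z<z1)
dark=p.max(2)<95
for nm,q in [("foot",box(.48,.68,.05,.22,.004,.022)&dark),("cup",box(.5,.7,.08,.2,.078,.095)),("sleeve",box(.42,.62,.08,.24,.085,.16)&(p.max(2)<50)),("beam",box(.6,.85,-.02,.25,.165,.19))]:
    pts=P[q]; print(nm,len(pts),pts.mean(0).round(4),pts.min(0).round(3),pts.max(0).round(3)); 
    if len(pts)>4: print(cv2.minAreaRect((pts[:,:2]*1000).astype(np.float32)))
    if nm=="sleeve": u,S,v=np.linalg.svd(pts-pts.mean(0)); print(v[0])
sl=P[105:215:3,180:285:3,2]
np.set_printoptions(linewidth=400)
print((sl*1000).astype(int))
E
```

```text
key [354 255   6   5  26] [356.5 257. ] [ 0.3627 -0.2711  0.042 ] [ 0.3627 -0.2726  0.0419]
key [365 258  10   6  36] [369.55555556 260.36111111] [ 0.353  -0.3113  0.042 ] [ 0.354  -0.3108  0.0416]
key [382 263   3   3   7] [383.         263.71428571] [ 0.3435 -0.3526  0.042 ] [ 0.3427 -0.3525  0.0412]
foot 312 [0.5893 0.1348 0.0098] [0.529 0.104 0.004] [0.68  0.185 0.021]
((605.3575439453125, 139.78233337402344), (152.93040466308594, 77.39537048339844), 5.528164386749268)
cup 169 [0.6055 0.1437 0.084 ] [0.528 0.122 0.078] [0.696 0.175 0.094]
((613.322998046875, 142.64971923828125), (168.63613891601562, 42.6092414855957), 7.912951946258545)
sleeve 139 [0.5138 0.1523 0.1251] [0.479 0.142 0.087] [0.551 0.164 0.152]
((515.7255249023438, 153.79808044433594), (15.279496192932129, 73.04763793945312), 80.14540100097656)
[-0.77870848  0.13819487  0.61197654]
beam 672 [0.6992 0.0951 0.1785] [0.669 0.015 0.165] [0.757 0.194 0.19 ]
((718.2684326171875, 105.47412872314453), (77.77178955078125, 176.36184692382812), 8.92987060546875)
[[  4   0   1 ...  54  51  51]
 [ -1   0   6 ...  51  48  52]
 [ 29   1   0 ...  53  51  54]
 ...
 [ -2  -2 103 ...  -2   2   2]
 [  1   4 101 ...  -1   0   0]
 [  0   0  67 ...  -3   0   0]]<stdin>:17: RuntimeWarning: invalid value encountered in cast
```

{"method": "servo_tool", "body": {"moves": [[[0,0,0],[-3.9,-3.1,0],0],[[0,0,0],[-3.9,-3.1,0],0],[[0,0,0],[-3.9,-3.1,0],0],[[0,0,0],[-3.9,-3.1,0],0],[[0,0,0],[-3.9,-3.1,0],0]]}}

```text
t: 0.6
tool_pos: [0.3007, 0.3803, 0.2222]
tool_rot: [0.126, 0.992, -0.0, -0.0]
ft_force: [0.9, 0.5, -0.2]
grip_width: 0.0511
grip_force: 0.0
```

{"method": "servo_tool", "body": {"moves": [[[0,0,0],[-3.9,-3.1,0],0],[[0,0,0],[-3.9,-3.1,0],0],[[0,0,0],[-1.9,-3.9,0],0],[[0,0,0],[-1.9,-3.9,0],0],[[0,0,0],[-1.9,-3.9,0],0]]}}

```text
t: 1.1
tool_pos: [0.386, 0.1732, 0.2222]
tool_rot: [0.126, 0.992, -0.0, -0.0]
ft_force: [1.1, -0.1, 0.3]
grip_width: 0.0111
grip_force: 0.0
```

{"method": "servo_tool", "body": {"moves": [[[0,0,0],[-1.9,-3.9,0],0],[[0,0,0],[-1.9,-3.9,0],0],[[0,0,0],[-1.9,-3.9,0],0],[[0,0,0],[-1.9,-3.9,0],0],[[0,0,0],[-0.2,-4.6,0],0]]}}

```text
t: 1.6
tool_pos: [0.4113, -0.0418, 0.2217]
tool_rot: [0.126, 0.992, 0.0, -0.001]
ft_force: [0.1, 0.3, 0.3]
grip_width: 0.0006
grip_force: 0.0
```

{"method": "servo_tool", "body": {"moves": [[[0,0,0],[-0.2,-4.6,0],0],[[0,0,0],[-0.2,-4.6,1],0],[[0,0,0],[-0.2,-4.6,1],0],[[0,0,0],[-0.2,-4.6,1],0],[[0,0,0],[-0.2,-4.6,1],0]]}}

```text
t: 2.1
tool_pos: [0.3623, -0.2669, 0.182]
tool_rot: [0.126, 0.992, 0.0, 0.0]
ft_force: [0.9, -0.3, -0.7]
grip_width: 0.0006
grip_force: 0.0
```

```bash
python3 - <<'E'
from h import *
print({k:np.round(v,3) for k,v in sensors.state().items() if k in("t","joints","tool_pos","ft_force","grip_width")})
p,d,c=shot("wrist"); cv2.imwrite("pics/w1.png",p); P=cloud(c,d)
m=(p.min(2)>150).astype(np.uint8)
n,l,s,ce=cv2.connectedComponentsWithStats(m)
for i in range(1,n):
    if s[i,4]>30: print(s[i],ce[i].round(1),on_z(c,ce[i],.042)[0].round(4), np.nanmedian(P[l==i],axis=0).round(4))
E
```

```text
{'t': np.float64(2.1), 'joints': array([-0.711, -0.322,  1.684,  0.   ,  1.779, -2.029]), 'tool_pos': array([ 0.362, -0.267,  0.182]), 'ft_force': array([ 0.861, -0.276, -0.686]), 'grip_width': np.float64(0.001)}
[ 31   0  32  37 412] [46.9 15.5] [ 0.1765 -0.4411  0.042 ] [-0.108  -0.9412 -0.7382]
[   0    0  185  130 7953] [99.5 67.4] [ 0.2221 -0.4175  0.042 ] [ 0.0664 -0.8406 -0.7383]
[ 159    0  161   97 8597] [236.3  43. ] [ 0.2327 -0.3037  0.042 ] [ 0.0965 -0.4519 -0.7385]
[524   0  36  14 228] [539.5   5.1] [ 0.2662 -0.0667  0.042 ] [ 0.2136  0.3953 -0.7388]
[    0     0   623   273 57374] [371.5 124.1] [ 0.3223 -0.2125  0.042 ] [ 0.3132 -0.1883 -0.0004]
[151  13   7  11  31] [154.4  17.9] [ 0.1992 -0.3601  0.042 ] [-0.0265 -0.6522 -0.7386]
[18 21 14 15 63] [25.4 28.5] [ 0.1807 -0.4619  0.042 ] [-0.0923 -1.0149 -0.7384]
[148  21  18  26 146] [156.7  34.2] [ 0.2107 -0.3628  0.042 ] [ 0.0149 -0.6606 -0.7379]
[  0  74  26  24 170] [12.3 82.6] [ 0.2149 -0.4922  0.042 ] [ 0.028  -1.1241 -0.7382]
[ 0 89  8 10 33] [ 3.8 93.2] [ 0.2207 -0.5033  0.042 ] [ 0.0504 -1.166  -0.738 ]
[27 90 
[... 953 characters left out ...]
0.042 ] [ 0.4802 -0.106   0.0118]
[ 467  255   76   62 1965] [495.5 290.8] [ 0.5108 -0.1283  0.042 ] [ 5.287e-01 -1.266e-01  1.000e-04]
[412 280  19   3  35] [422.2 280.7] [ 0.4816 -0.1963  0.042 ] [ 5.093e-01 -1.892e-01 -4.000e-04]
[569 295  18   9  92] [576.1 298.3] [ 0.5394 -0.052   0.042 ] [ 0.5631 -0.0348  0.0138]
[533 296  21  21 349] [543.4 306. ] [ 0.5402 -0.084   0.042 ] [ 0.4905 -0.1151  0.1008]
[179 300  10  17  96] [183.8 307.3] [ 0.4514 -0.4324  0.042 ] [ 0.4716 -0.4559  0.0037]
[  65  355  130   45 3869] [129.2 376. ] [ 0.5164 -0.5194  0.042 ] [ 5.459e-01 -5.577e-01 -3.000e-04]
[ 505  356   55   44 1377] [525.8 374.6] [ 0.621  -0.1085  0.042 ] [ 6.675e-01 -9.120e-02 -6.000e-04]
```

View pics/w1.png

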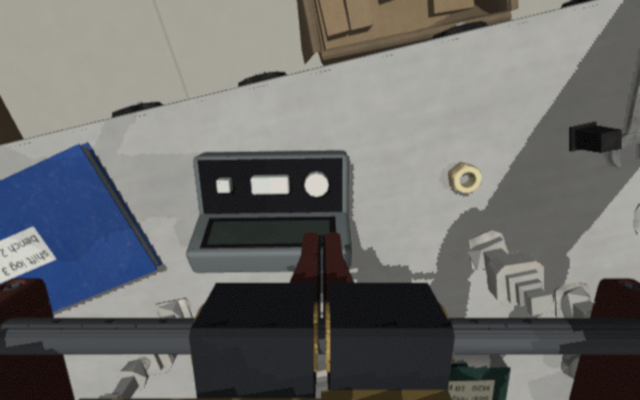

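The wrist view shows the readout with the round key at (316,184), the bar at (269,185) and the square at (222,185). This agrees with the top view, so I'll go down over the round key.

{"method": "servo_tool", "body": {"moves": [[[0,0,0],[0,-0.3,4.2],0],[[0,0,0],[0,0,4.2],0],[[0,0,0],[0,0,4.2],0],[[0,0,0],[0,0,0.3],0],[[0,0,0],[0,0,0],0]]}}

```text
t: 2.65
tool_pos: [0.362, -0.2676, 0.0534]
tool_rot: [0.126, 0.992, 0.001, -0.001]
ft_force: [0.8, 0.9, 1.0]
grip_width: 0.0003
grip_force: 0.0
```

{"method": "servo_tool", "body": {"moves": [[[0,0,0],[0,-0.4,0.7],0],[[0,0,0],[0,0,0.5],0],[[0,0,0],[0,0,0.5],0],[[0,0,0],[0,0,0],0],[[0,0,0],[0,0,0],0]]}}

```text
t: 3.15
tool_pos: [0.3624, -0.273, 0.0381]
tool_rot: [0.126, 0.992, -0.001, 0.001]
ft_force: [1.4, -2.0, 4.0]
grip_width: 0.0006
grip_force: 2.1
```

{"method": "servo_tool", "body": {"moves": [[[0,0,0],[0,0,0.15],0],[[0,0,0],[0,0,0],0],[[0,0,0],[0,0,0],0]]}}

```text
t: 3.45
tool_pos: [0.3624, -0.273, 0.0372]
tool_rot: [0.126, 0.992, -0.001, 0.002]
ft_force: [1.3, -1.4, 9.5]
grip_width: 0.0005
grip_force: 4.8
```

{"method": "servo_tool", "body": {"moves": [[[0,0,0],[0,0,-2.5],0],[[0,0,0],[0,0,0],0],[[0,0,0],[0,-4.1,0],0],[[0,0,0],[0,0,0],0],[[0,0,0],[0,0,1.3],0]]}}

```text
t: 3.95
tool_pos: [0.3513, -0.3122, 0.0471]
tool_rot: [0.127, 0.992, -0.0, 0.0]
ft_force: [1.0, 0.5, -0.4]
grip_width: 0.0006
grip_force: 0.0
```

{"method": "servo_tool", "body": {"moves": [[[0,0,0],[0,0,0.7],0],[[0,0,0],[0,0,0.5],0],[[0,0,0],[0,0,0],0],[[0,0,0],[0,0,0],0]]}}

```text
t: 4.35
tool_pos: [0.3509, -0.3109, 0.037]
tool_rot: [0.126, 0.992, -0.0, -0.001]
ft_force: [-7.8, 5.2, 18.2]
grip_width: 0.0004
grip_force: 8.9
```

{"method": "servo_tool", "body": {"moves": [[[0,0,0],[0,0,-3],0],[[0,0,0],[0,0,-4.5],20],[[0,0,0],[0,0,-4.5],30],[[0,0,0],[0,0,-4.5],40],[[0,0,0],[0,0,-2],40]]}}

```text
t: 4.85
tool_pos: [0.3521, -0.3114, 0.2238]
tool_rot: [0.125, 0.992, -0.001, 0.002]
ft_force: [0.0, -0.6, 0.1]
grip_width: 0.0288
grip_force: 0.0
```

```bash
python3 - <<'E'
from h import *
for n in("top","scene"):
    if n=="top": p,d,c=shot("top"); np.save("top2.npy",d); cv2.imwrite("pics/top2.png",p)
    else: p=cv2.imread("pics/scene1.png"); d=np.load("scene1.npy"); c=cam("scene")
    P=cloud(c,d); X,Y,Z=P[...,0],P[...,1],P[...,2]
    print(n)
    b=((X>.62)&(X<.8)&(Y>-.02)&(Y<.22)&(abs(Z-.178)<.006))
    pts=P[b]; print(len(pts),np.percentile(pts[:,2],[5,50,95]).round(4))
    # front edge: min x per y bin
    ys=np.arange(.02,.19,.006); fe=[]
    for y in ys:
        q=pts[abs(pts[:,1]-y)<.003]
        if len(q)>2: fe.append((y,q[:,0].min(),q[:,0].max()))
    fe=np.array(fe); print((fe*1000).round(0).astype(int).tolist())
    for z0,z1 in((.155,.172),(.172,.184)):
        q=P[((X>.62)&(X<.8)&(Y>-.02)&(Y<.22)&(Z>z0)&(Z<z1))]; print(z0,q.min(0).round(3),q.max(0).round(3),cv2.minAreaRect((q[:,:2]*1000).astype(np.float32)))
    # feet near columns
    f=((X>.6)&(X<.8)&(Y>-.02)&(Y<.22)&(Z>.003)&(Z<.02)&(p.max(2)<110)&((X>.66)))
    q=P[f]; print("feet",len(q)); 
    for lo,hi in((-.02,.1),(.1,.22)):
        r=q[(q[:,1]>lo)&(q[:,1]<hi)]
        if len(r)>5: print(r.min(0).round(3),r.max(0).round(3),cv2.minAreaRect((r[:,:2]*1000).astype(np.float32)))
    # probe and neighbours
    q=P[(abs(X-.575)<.05)&(abs(Y+.03)<.05)&(Z>.11)]
    for z in(.12,.15,.18,.21,.24):
        r=q[abs(q[:,2]-z)<.015]
        if len(r): print("probe",z,r[:,:2].min(0).round(3),r[:,:2].max(0).round(3))
E
```

```text
top
503 [0.1738 0.1779 0.1816]
[[20, 694, 748], [26, 694, 746], [32, 692, 747], [38, 690, 747], [44, 690, 747], [50, 690, 745], [56, 688, 744], [62, 688, 702], [68, 687, 701], [74, 686, 700], [80, 685, 698], [86, 684, 697], [92, 683, 696], [98, 681, 692], [104, 680, 683], [110, 681, 754], [116, 679, 693], [122, 678, 692], [128, 677, 690], [134, 678, 691], [140, 676, 691], [146, 674, 688], [152, 674, 688], [158, 673, 695], [164, 673, 712], [170, 670, 689], [176, 669, 717], [182, 669, 717], [188, 682, 719]]
0.155 [0.669 0.014 0.155] [0.754 0.185 0.172] ((717.31201171875, 104.17321014404297), (74.24951171875, 174.1121826171875), 8.552191734313965)
0.172 [0.669 0.014 0.172] [0.754 0.194 0.184] ((717.3491821289062, 105.36006927490234), (74.17951202392578, 175.9283447265625), 8.443791389465332)
feet 305
[ 0.678 -0.016  0.003] [0.785 0.063 0.02 ] ((718.9176635742188, 35.669029235839844), (117.2291259765625, 60.6117057800293), 23.8292179107666)
[0.661 0.133 0.003] [0.725 0.19  0.02 ] ((688.637939453125, 165.36538696289062), (66.63465118408203, 48.713287353515625), 18.413469314575195)
probe 0
[... 787 characters left out ...]
3457, 179.37350463867188), 26.24582290649414)
0.172 [0.669 0.01  0.172] [0.75  0.186 0.184] ((695.5661010742188, 96.31713104248047), (59.73760986328125, 175.81643676757812), 18.679819107055664)
feet 186
[0.689 0.011 0.003] [0.799 0.079 0.019] ((746.2442626953125, 43.88201904296875), (114.78187561035156, 48.65971374511719), 15.038799285888672)
[0.661 0.106 0.003] [0.799 0.199 0.02 ] ((731.7737426757812, 143.165283203125), (138.66273498535156, 89.00010681152344), 10.140673637390137)
probe 0.12 [ 0.56  -0.045] [ 0.583 -0.021]
probe 0.15 [ 0.555 -0.045] [ 0.584 -0.02 ]
probe 0.18 [ 0.556 -0.046] [ 0.585 -0.015]
probe 0.21 [ 0.561 -0.042] [ 0.584 -0.022]
probe 0.24 [ 0.567 -0.038] [ 0.579 -0.03 ]
```

{"method": "servo_tool", "body": {"moves": [[[0,0,0],[0,4.3,-0.5],50],[[0,0,0],[0,4.3,-0.5],50],[[0,0,0],[0,4.3,-0.5],50],[[0,0,0],[0,4.3,-0.5],50],[[0,0,0],[0,4.3,-0.5],50]]}}

```text
t: 5.4
tool_pos: [0.4046, -0.1011, 0.2429]
tool_rot: [0.126, 0.992, 0.0, -0.001]
ft_force: [0.4, -0.3, -0.8]
grip_width: 0.0439
grip_force: 0.0
```

{"method": "servo_tool", "body": {"moves": [[[0,0,0],[0,4.3,0],50],[[0,0,0],[0,4.3,0],50],[[0,0,0],[0.1,4.4,0],50],[[0,0,0],[0.1,4.4,0],50],[[0,0,0],[0.1,4.4,0],50]]}}

```text
t: 5.9
tool_pos: [0.4558, 0.1107, 0.2427]
tool_rot: [0.125, 0.992, -0.0, -0.001]
ft_force: [0.6, 0.2, 0.1]
grip_width: 0.0439
grip_force: 0.0
```

{"method": "servo_tool", "body": {"moves": [[[0,0,0],[0.1,4.4,0],50],[[0,0,-4.5],[0,0,0],50],[[0,0,0],[0,0,0],50]]}}

```text
t: 6.2
tool_pos: [0.4657, 0.1527, 0.2423]
tool_rot: [0.085, 0.996, -0.001, -0.002]
ft_force: [-1.0, -0.3, -0.0]
grip_width: 0.044
grip_force: 0.0
```

```bash
python3 - <<'E'
from h import *
st=sensors.state();print({k:np.round(v,4) for k,v in st.items() if k in("t","joints","tool_pos","tool_rot","grip_width")})
p,d,c=shot("wrist"); cv2.imwrite("pics/w2.png",p); P=cloud(c,d); np.save("w2.npy",P)
X,Y,Z=P[...,0],P[...,1],P[...,2]
m=(X>.42)&(X<.6)&(Y>.08)&(Y<.24)&(Z>.07)&(Z<.17)&(p.max(2)<70)
q=P[m]; print(len(q),q.min(0),q.max(0)); 
u,S,v=np.linalg.svd(q-q.mean(0),full_matrices=False); print(q.mean(0),v[0],np.degrees(np.arctan2(v[0,1],v[0,0])))
E
```

```text
{'t': np.float64(6.2), 'joints': array([ 2.4740e-01, -1.9500e-01,  1.4722e+00,  1.0000e-04,  1.8688e+00,
       -1.1534e+00]), 'tool_pos': array([0.4657, 0.1527, 0.2423]), 'tool_rot': array([ 8.490e-02,  9.964e-01, -7.000e-04, -2.100e-03]), 'grip_width': np.float64(0.044)}
1941 [0.47685845 0.12255985 0.07003355] [0.59995325 0.16834963 0.14827612]
[0.52979358 0.15121323 0.1143276 ] [ 0.82152987 -0.14378745 -0.55173711] -9.9275799953385
```

View pics/w2.png

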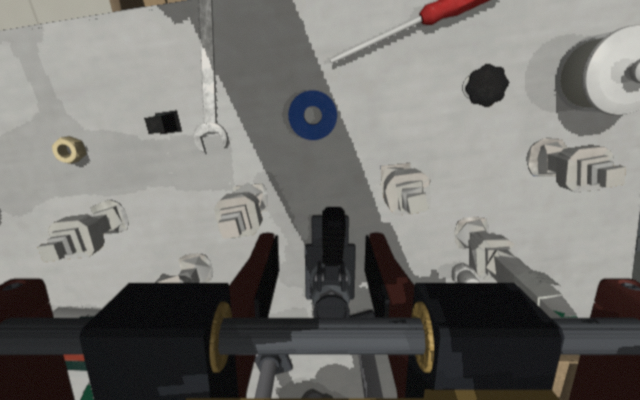

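The wrist view shows the handle between the open fingers at about (333,230), with yaw within 0.2° of the tool. I'll descend and grip it.

{"method": "servo_tool", "body": {"moves": [[[0,0,0],[-2,0.5,2],50],[[0,0,0],[-2,0.4,3],50],[[0,0,0],[0,0,4],50],[[0,0,0],[0,0,3],50],[[0,0,0],[0,0,2.0],50]]}}

```text
t: 6.75
tool_pos: [0.506, 0.1517, 0.1011]
tool_rot: [0.089, 0.996, -0.001, -0.002]
ft_force: [-0.6, -0.7, 0.0]
grip_width: 0.0439
grip_force: 0.0
```

{"method": "servo_tool", "body": {"moves": [[[0,0,0],[0,0,0],50],[[0,0,0],[0,0,0],35]]}}

```text
t: 6.95
tool_pos: [0.5073, 0.1524, 0.1052]
tool_rot: [0.088, 0.996, -0.0, -0.0]
ft_force: [0.5, 0.9, 0.3]
grip_width: 0.0392
grip_force: 0.0
```

{"method": "servo_tool", "body": {"moves": [[[0,0,0],[0,0.3,0.4],30],[[0,0,0],[0,0,0],20],[[0,0,0],[0,0,0],10],[[0,0,0],[0,0,0],5],[[0,0,0],[0,0,0],5]]}}

```text
t: 7.45
tool_pos: [0.5085, 0.1561, 0.1021]
tool_rot: [0.087, 0.996, 0.0, 0.001]
ft_force: [-1.4, -0.3, 4.7]
grip_width: 0.018
grip_force: 30.0
```

{"method": "servo_tool", "body": {"moves": [[[0,0,0],[0,0,0],0],[[0,0,0],[0,0,0],0],[[0,0,0],[0,0,0],0]]}}

```text
t: 7.75
tool_pos: [0.5084, 0.1561, 0.1021]
tool_rot: [0.087, 0.996, 0.0, 0.001]
ft_force: [-2.9, -1.0, 5.5]
grip_width: 0.0176
grip_force: 30.0
```

```bash
python3 - <<'E'
from h import *
st=sensors.state();print({k:np.round(v,4) for k,v in st.items() if k in("t","tool_pos","tool_rot","grip_width","ft_force")})
p,d,c=shot("top"); P=cloud(c,d); a=p[90:220,180:290]; b,d2,c2=shot("scene"); P2=cloud(c2,d2)
out=np.zeros((520,800,3),np.uint8); out[:,:440]=cv2.resize(a,None,fx=4,fy=4,interpolation=cv2.INTER_CUBIC)
out[:480,440:]=cv2.resize(b[110:230,250:340],(360,480),interpolation=cv2.INTER_CUBIC); cv2.imwrite("pics/c2.png",out)
for n,Q,pic in(("top",P,p),("scene",P2,b)):
    X,Y,Z=Q[...,0],Q[...,1],Q[...,2]
    m=(abs(X-.612)<.035)&(abs(Y-.135)<.03)&(Z>.079)&(Z<.092); q=Q[m]
    print(n,len(q),q.mean(0),q.min(0),q.max(0),np.percentile(q[:,2],[10,50,90])); print(cv2.minEnclosingCircle((q[:,:2]*1000).astype(np.float32)))
E
```

```text
{'t': np.float64(7.75), 'tool_pos': array([0.5084, 0.1561, 0.1021]), 'tool_rot': array([8.700e-02, 9.962e-01, 2.000e-04, 7.000e-04]), 'ft_force': array([-2.929 , -0.962 ,  5.4634]), 'grip_width': np.float64(0.0176)}
top 119 [0.60973147 0.14010178 0.08311593] [0.59118147 0.12117817 0.07900198] [0.62661772 0.15899177 0.08919293] [0.07968572 0.08298207 0.08690391]
((609.966064453125, 139.41128540039062), 19.92900276184082)
scene 58 [0.6093845  0.13743861 0.08367629] [0.59146012 0.11594952 0.07925159] [0.62796623 0.15528953 0.09079712] [0.07954629 0.08359386 0.08725954]
((610.3764038085938, 136.2147216796875), 21.126121520996094)
```

View pics/c2.png

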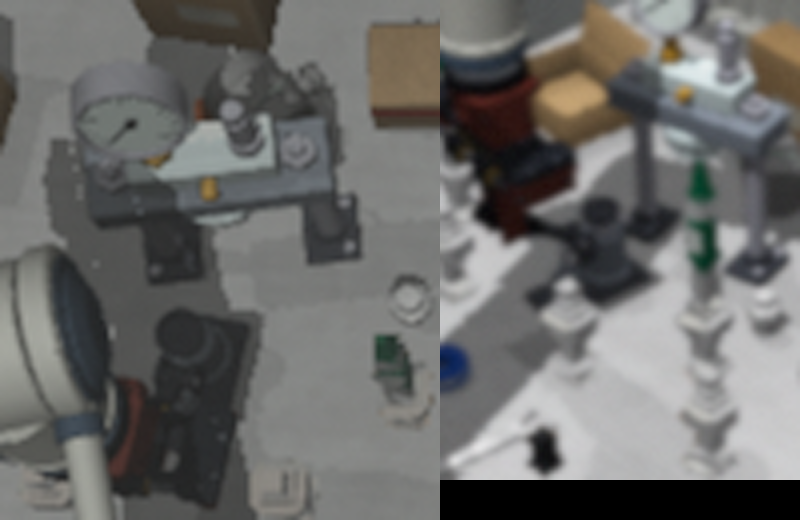

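Gripped with the jack still flat; the cup is at (0.610, 0.138) in both views, r = 20 mm as expected. Planning the turn-in path.

```bash
cat > plan.py <<'E'
import sys,json
from h import *
S=np.array([.7095,.1035]); YS=np.radians(8.8); L=.1033
def tcp(x,y,yaw):   # cup pose in stand frame (m, deg) -> TCP xy, world yaw
    c,s=np.cos(YS),np.sin(YS); cup=S+[c*x-s*y,s*x+c*y]; w=YS+np.radians(yaw)
    return cup-L*np.array([np.cos(w),np.sin(w)]),w
def now():
    st=sensors.state(); M=R.from_quat(st["tool_rot"]).as_matrix(); w=np.arctan2(-M[0,1],M[1,1])
    g=st["tool_pos"]-.019*M[:,2]; cup=g[:2]+L*np.array([np.cos(w),np.sin(w)])-S; c,s=np.cos(YS),np.sin(YS)
    print("cup own x,y mm, yaw deg:",(1000*np.array([c*cup[0]+s*cup[1],-s*cup[0]+c*cup[1]])).round(1),np.degrees(w-YS).round(2),"grip z",g[2].round(4),"TCP",st["tool_pos"].round(4),"F",st["ft_force"].round(1),"w",round(float(st["grip_width"]),4),"t",round(float(st["t"]),2))
    return st["tool_pos"][:2],w
if __name__=="__main__":
    p,w=now()
    for a in sys.argv[1:]:
        q,v=tcp(*map(float,a.split(",")))
        d=q-p; tx=np.array([-np.cos(w),-np.sin(w)]); ty=np.array([-np.sin(w),np.cos(w)])
        print("turn z",(-np.degrees(v-w)).round(2),"shift cm",(100*d@tx).round(2),(100*d@ty).round(2)," tcp",q.round(4)); p,w=q,v
E
python3 plan.py -.091,.042,-16 -.088,.034,-13 -.085,.026,-10 -.083,.018,-7 -.081,.010,-4 -.080,.004,-2 -.080,0,0 -.06,0,0 -.04,0,0 -.02,0,0 0,0,0
```

```text
cup own x,y mm, yaw deg: [-92.9  49.5] -18.78 grip z 0.1211 TCP [0.5084 0.1561 0.1021] F [-2.  -0.1  6. ] w 0.0177 t 7.85
turn z -2.78 shift cm -0.43 -1.15  tcp [0.5107 0.144 ]
turn z -3.0 shift cm -0.52 -1.23  tcp [0.5143 0.1312]
turn z -3.0 shift cm -0.49 -1.25  tcp [0.5182 0.1184]
turn z -3.0 shift cm -0.35 -1.29  tcp [0.5215 0.1053]
turn z -3.0 shift cm -0.31 -1.31  tcp [0.525  0.0923]
turn z -2.0 shift cm -0.15 -0.95  tcp [0.5273 0.083 ]
turn z -2.0 shift cm -0.02 -0.76  tcp [0.5284 0.0755]
turn z -0.0 shift cm -2.0 0.0  tcp [0.5481 0.0785]
turn z -0.0 shift cm -2.0 0.0  tcp [0.5679 0.0816]
turn z -0.0 shift cm -2.0 0.0  tcp [0.5877 0.0846]
turn z -0.0 shift cm -2.0 -0.0  tcp [0.6074 0.0877]
```

{"method": "servo_tool", "body": {"moves": [[[0,0,0],[0,0,-0.2],0],[[0,0,-2.8],[-0.45,-1.15,0],0],[[0,0,-3],[-0.5,-1.2,0],0],[[0,0,0],[0,0,0],0],[[0,0,0],[0,0,0],0]]}}

```text
t: 8.35
tool_pos: [0.5134, 0.1319, 0.1025]
tool_rot: [0.037, 0.999, 0.0, -0.001]
ft_force: [-2.8, 2.4, 0.5]
grip_width: 0.018
grip_force: 30.0
```

```bash
python3 plan.py -.086,.028,-10 -.084,.020,-7 -.081,.010,-4 -.080,.004,-2 -.080,0,0
```

```text
cup own x,y mm, yaw deg: [-88.8  34.8] -13.04 grip z 0.1215 TCP [0.5134 0.1319 0.1025] F [-2.8  2.4  0.5] w 0.018 t 8.35
turn z -3.04 shift cm -0.45 -1.14  tcp [0.517  0.1202]
turn z -3.0 shift cm -0.35 -1.29  tcp [0.5202 0.1072]
turn z -3.0 shift cm -0.43 -1.5  tcp [0.525  0.0923]
turn z -2.0 shift cm -0.15 -0.95  tcp [0.5273 0.083 ]
turn z -2.0 shift cm -0.02 -0.76  tcp [0.5284 0.0755]
```

Tracking well, with a small drag force.

{"method": "servo_tool", "body": {"moves": [[[0,0,-3],[-0.5,-1.15,0],0],[[0,0,-3],[-0.4,-1.3,0],0],[[0,0,-3],[-0.4,-1.5,0],0],[[0,0,0],[0,0,0],0],[[0,0,0],[0,0,0],0]]}}

```text
t: 8.85
tool_pos: [0.5262, 0.0915, 0.1024]
tool_rot: [-0.041, 0.999, -0.0, -0.0]
ft_force: [-0.2, 0.0, -3.6]
grip_width: 0.0179
grip_force: 30.0
```

```bash
python3 plan.py -.080,.004,-2 -.079,0,0; python3 - <<'E'
from h import *
p,d,c=shot("top"); P=cloud(c,d); b,d2,c2=shot("scene"); P2=cloud(c2,d2)
for n,Q in(("top",P),("scene",P2)):
    X,Y,Z=Q[...,0],Q[...,1],Q[...,2]
    m=(abs(X-.628)<.035)&(abs(Y-.101)<.035)&(Z>.079)&(Z<.092); q=Q[m]
    print(n,len(q),q.mean(0).round(4),cv2.minEnclosingCircle((q[:,:2]*1000).astype(np.float32)))
out=np.zeros((520,800,3),np.uint8); out[:,:440]=cv2.resize(p[90:220,180:290],None,fx=4,fy=4,interpolation=cv2.INTER_CUBIC)
out[:480,440:]=cv2.resize(b[110:230,250:340],(360,480),interpolation=cv2.INTER_CUBIC); cv2.imwrite("pics/c3.png",out)
E
```

```text
cup own x,y mm, yaw deg: [-79.9   8.7] -4.15 grip z 0.1214 TCP [0.5262 0.0915 0.1024] F [-0.2  0.  -3.6] w 0.0179 t 8.85
turn z -2.15 shift cm -0.04 -0.86  tcp [0.5273 0.083 ]
turn z -2.0 shift cm -0.12 -0.76  tcp [0.5293 0.0756]
top 53 [0.6297 0.0925 0.0827] ((630.0078125, 94.91874694824219), 18.435571670532227)
scene 47 [0.6286 0.0985 0.0828] ((632.710693359375, 98.65235900878906), 22.752342224121094)
```

View pics/c3.png

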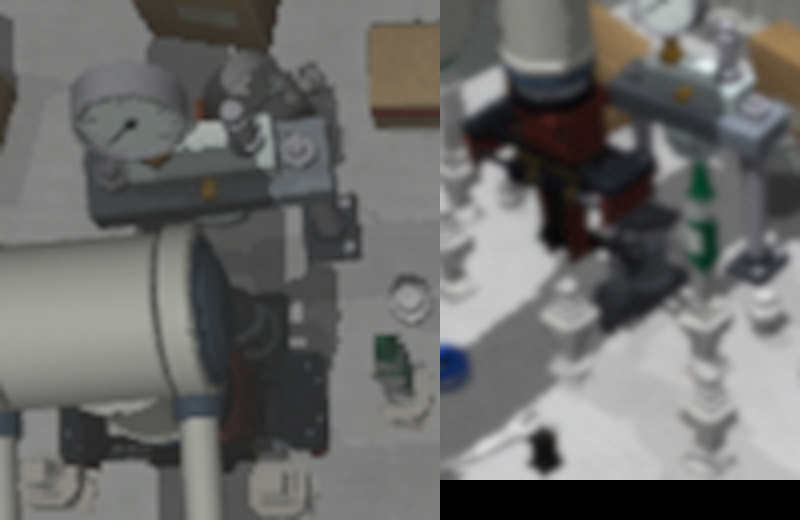

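The arm hides part of the cup in the top view at about (262,320) in the crop; in the scene view the cup is at (655,225) and the foot is flat. I'll finish the alignment, then measure again.

{"method": "servo_tool", "body": {"moves": [[[0,0,-2.2],[-0.05,-0.85,0.15],0],[[0,0,-2],[-0.1,-0.75,0],0],[[0,0,0],[0,0,0],0],[[0,0,0],[0,0,0],0]]}}

```text
t: 9.35
tool_pos: [0.5294, 0.0772, 0.1022]
tool_rot: [-0.079, 0.997, 0.001, 0.0]
ft_force: [-2.6, 5.0, 1.3]
grip_width: 0.0182
grip_force: 30.1
```

```bash
cat > cup.py <<'E'
from plan import *
now()
c_,s_=np.cos(YS),np.sin(YS)
for n in("top","scene"):
    p,d,c=shot(n); Q=cloud(c,d).reshape(-1,3); D=p.reshape(-1,3).max(1)
    q=Q[:,:2]-S; O=np.c_[c_*q[:,0]+s_*q[:,1],-s_*q[:,0]+c_*q[:,1],Q[:,2]]*1000
    m=(abs(O[:,0]+80)<40)&(abs(O[:,1])<40)&(O[:,2]>80)&(O[:,2]<90)&(O[:,0]>-105); o=O[m]
    print(n,len(o),"x",np.percentile(o[:,0],[0,5,95,100]).round(1),"y",np.percentile(o[:,1],[0,5,95,100]).round(1))
    # foot side edges per x slice
    for x in range(-150,-40,15):
        f=O[(abs(O[:,0]-x)<7)&(abs(O[:,1])<55)&(O[:,2]>3)&(O[:,2]<16)&(D<100)]
        if len(f)>3: print("  foot x",x,"y",f[:,1].min().round(1),f[:,1].max().round(1),"z",np.median(f[:,2]).round(1),len(f))
E
python3 cup.py
```

```text
cup own x,y mm, yaw deg: [-78.7   1.9] 0.21 grip z 0.1212 TCP [0.5294 0.0772 0.1022] F [-2.6  5.   1.3] w 0.0182 t 9.35Traceback (most recent call last):
  File "cup.py", line 8, in <module>
    print(n,len(o),"x",np.percentile(o[:,0],[0,5,95,100]).round(1),"y",np.percentile(o[:,1],[0,5,95,100]).round(1))
                       ~~~~~~~~~~~~~^^^^^^^^^^^^^^^^^^^^^
    return _quantile_unchecked(
        a, q, axis, out, overwrite_input, method, keepdims, weights)
    return _ureduce(a,
                    func=_quantile_ureduce_func,
    ...<5 lines>...
                    overwrite_input=overwrite_input,
                    method=method)
    r = func(a, **kwargs)
    result = _quantile(arr,
                       quantiles=q,
    ...<2 lines>...
                       out=out,
                       weights=wgt)
    slices_having_nans = np.isnan(arr[-1, ...])
                                  ~~~^^^^^^^^^
IndexError: index -1 is out of bounds for axis 0 with size 0
```

```bash
sed -i 's/for n in("top","scene")/for n in("scene",)/; s/^    print(n,len(o)/    if len(o): print(n,len(o)/' cup.py; python3 cup.py; python3 - <<'E'
from h import *
p,d,c=shot("scene"); cv2.imwrite("pics/c4.png",cv2.resize(p[130:210,270:350],(640,640)[:2] if 0 else (600,600),interpolation=cv2.INTER_CUBIC))
E
```

```text
cup own x,y mm, yaw deg: [-78.7   1.9] 0.23 grip z 0.1212 TCP [0.5294 0.0772 0.1022] F [-2.   3.9  1.9] w 0.0179 t 9.4
scene 31 x [-99.2 -97.4 -61.7 -60.2] y [-15.7 -14.4   4.8   8. ]
  foot x -150 y -20.8 13.3 z 10.0 24
  foot x -135 y -21.5 25.8 z 9.3 32
  foot x -120 y -28.9 37.8 z 10.8 27
  foot x -105 y -29.2 41.2 z 9.0 24
  foot x -90 y -28.5 -13.6 z 11.8 12
  foot x -75 y -29.6 -8.2 z 11.7 10
  foot x -60 y -27.6 -16.6 z 9.9 8
  foot x -45 y -19.7 -6.4 z 8.7 5
```

View pics/c4.png

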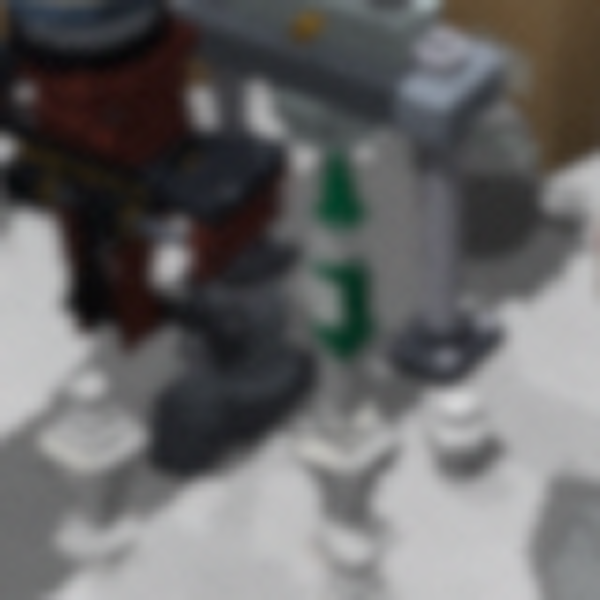

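The scene view shows the foot square to the stand and flat. Its right edge is constant at about -29 mm and the cup is just behind the finger at (265,255). Sliding in.

{"method": "servo_tool", "body": {"moves": [[[0,0,0.2],[-1,-0.2,0],0],[[0,0,0],[-1.5,0,0],0],[[0,0,0],[-1.5,0,0],0],[[0,0,0],[-1,0,0],0],[[0,0,0],[0,0,0],0]]}}

```text
t: 10.0
tool_pos: [0.5799, 0.0811, 0.1022]
tool_rot: [-0.076, 0.997, -0.001, 0.0]
ft_force: [-1.7, -1.4, 3.7]
grip_width: 0.018
grip_force: 30.0
```

```bash
sed -i 's/O\[:,0\]+80)<40/O[:,0]+40)<45/; s/O\[:,0\]>-105/O[:,0]>-75/; s/range(-150,-40,15)/range(-120,20,15)/' cup.py; python3 cup.py; python3 plan.py -.015,0,0 0,0,0
```

```text
cup own x,y mm, yaw deg: [-28.2  -2.4] -0.08 grip z 0.1212 TCP [0.5799 0.0811 0.1022] F [-1.7 -1.4  3.7] w 0.018 t 10.0
scene 15 x [-74.7 -70.8 -19.4 -14.3] y [-12.3 -11.9   3.3   5.6]
  foot x -120 y -7.6 21.7 z 6.5 5
  foot x -105 y -25.6 24.8 z 8.4 29
  foot x -90 y -24.9 15.7 z 10.0 27
  foot x -75 y -35.0 32.4 z 9.5 31
  foot x -60 y -29.4 38.1 z 9.6 22
  foot x -45 y -18.6 36.2 z 10.3 10
  foot x -30 y -51.8 53.3 z 7.0 12
  foot x -15 y -50.0 50.5 z 9.5 10
  foot x 0 y -50.0 -21.5 z 8.5 9
  foot x 15 y -40.4 -14.2 z 4.4 4
cup own x,y mm, yaw deg: [-28.3  -2.3] -0.07 grip z 0.1212 TCP [0.5798 0.0812 0.1022] F [-0.8 -0.8  1.6] w 0.018 t 10.05
turn z -0.07 shift cm -1.32 0.22  tcp [0.5926 0.0854]
turn z -0.0 shift cm -1.5 0.0  tcp [0.6074 0.0877]
```

{"method": "servo_tool", "body": {"moves": [[[0,0,0],[-0.8,0.2,0],0],[[0,0,0],[-1.0,0,0],0],[[0,0,0],[-1.0,0,0],0],[[0,0,0],[0,0,0],0],[[0,0,0],[0,0,0],0]]}}

```text
t: 10.55
tool_pos: [0.6067, 0.0875, 0.1022]
tool_rot: [-0.076, 0.997, -0.0, 0.001]
ft_force: [-2.1, -1.6, 3.5]
grip_width: 0.0177
grip_force: 30.0
```

```bash
sed -i 's/O\[:,0\]+40)<45/O[:,0])<35/; s/O\[:,0\]>-75/O[:,0]>-35/; s/range(-120,20,15)/range(-90,50,15)/' cup.py; python3 cup.py; python3 - <<'E'
from h import *
p,d,c=shot("scene"); a=cv2.resize(p[120:200,280:350],(525,600),interpolation=cv2.INTER_CUBIC); cv2.imwrite("pics/c5.png",a)
for P in ([.7095,.1035,.091],[.7095,.1035,.081]): print(proj(c,P))
E
```

```text
cup own x,y mm, yaw deg: [-0.7 -0.2] -0.03 grip z 0.1212 TCP [0.6067 0.0875 0.1022] F [-2.1 -1.6  3.5] w 0.0177 t 10.55
scene 11 x [-21.3 -20.2  18.9  19.4] y [-18.8 -17.5   4.6   5.2]
  foot x -90 y -20.0 21.2 z 9.5 9
  foot x -75 y -20.9 32.1 z 8.4 27
  foot x -60 y -25.6 19.8 z 9.9 31
  foot x -45 y -18.3 42.3 z 10.6 20
  foot x -30 y -51.7 53.2 z 9.2 17
  foot x -15 y -55.0 54.6 z 11.0 19
  foot x 0 y -46.6 52.8 z 9.8 13
  foot x 15 y -39.1 -19.4 z 9.8 7
  foot x 30 y -32.1 -7.8 z 10.6 7
[[314.49505324 152.67224592]]
[[314.57357023 154.79214284]]
```

View pics/c5.png

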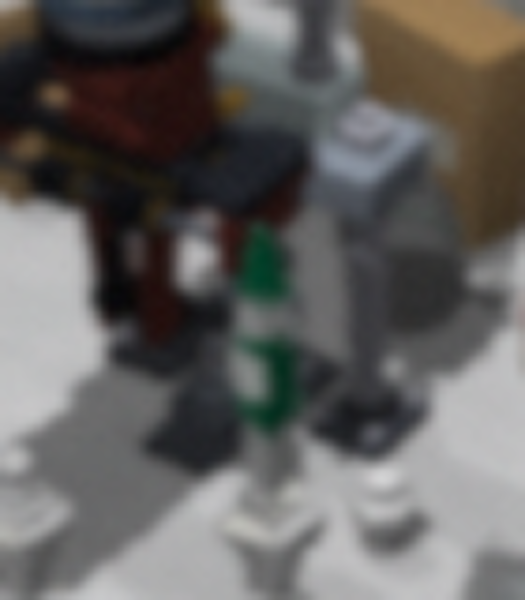

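```bash
cat > pump.py <<'E'
import numpy as np
H=np.array([-.032,.066]); r=.0907
def tcp(th,a): g=H+r*np.array([-np.cos(th),np.sin(th)]); return g+.019*np.array([np.sin(a),-np.cos(a)])
N=8; th=np.linspace(.654,0,N+1); al=np.radians(np.linspace(0,16,N+1))
for i in range(N):
    d=tcp(th[i+1],al[i+1])-tcp(th[i],al[i]); a=al[i]
    x=np.array([-np.cos(a),-np.sin(a)]); z=np.array([np.sin(a),-np.cos(a)])
    print(i,"turn y -2  shift x %.2f z %.2f"%(100*d@x,100*d@z),"tcp",tcp(th[i+1],al[i+1]).round(4))
E
python3 pump.py
```

```text
0 turn y -2  shift x 0.36 z 0.61 tcp [-0.1076  0.0961]
1 turn y -2  shift x 0.33 z 0.62 tcp [-0.1107  0.0898]
2 turn y -2  shift x 0.30 z 0.64 tcp [-0.1132  0.0832]
3 turn y -2  shift x 0.27 z 0.66 tcp [-0.1152  0.0763]
4 turn y -2  shift x 0.24 z 0.67 tcp [-0.1167  0.0693]
5 turn y -2  shift x 0.21 z 0.69 tcp [-0.1175  0.0622]
6 turn y -2  shift x 0.18 z 0.70 tcp [-0.1178  0.055 ]
7 turn y -2  shift x 0.14 z 0.71 tcp [-0.1175  0.0477]
```

{"method": "servo_tool", "body": {"moves": [[[0,-2,0],[0.36,0,0.6],0],[[0,-2,0],[0.33,0,0.6],0],[[0,-2,0],[0.3,0,0.65],0],[[0,-2,0],[0.27,0,0.65],0],[[0,0,0],[0,0,0],0]]}}

```text
t: 11.15
tool_pos: [0.596, 0.0858, 0.0774]
tool_rot: [-0.076, 0.994, 0.005, 0.072]
ft_force: [-1.1, -1.3, 4.2]
grip_width: 0.0177
grip_force: 30.0
```

```bash
cat > hs.py <<'E'
from h import *
S=np.array([.7095,.1035]); YS=np.radians(8.8)
st=sensors.state(); M=R.from_quat(st["tool_rot"]).as_matrix(); g=st["tool_pos"]-.019*M[:,2]
c,s=np.cos(YS),np.sin(YS); q=g[:2]-S; o=np.array([c*q[0]+s*q[1],-s*q[0]+c*q[1]])
w=np.degrees(np.arctan2(-M[0,1],M[1,1])-YS); lean=np.degrees(np.arctan2(M[:2,2]@[c,s],-M[2,2]))
h=np.array([o[0]+.032,g[2]-.066])
print("grip own",(o*1000).round(1),"z",(g[2]*1000).round(1),"r",(np.hypot(*h)*1000).round(1),"theta",np.arctan2(h[1],-h[0]).round(3),"lean",lean.round(1),"yaw",w.round(2),"F",st["ft_force"].round(1),"M",st["torque"].round(2),"gf",round(float(st["grip_force"]),1),"t",round(float(st["t"]),2))
E
python3 hs.py
```

```text
grip own [-1.176e+02 -1.000e-01] z 96.2 r 90.8 theta 0.339 lean 8.3 yaw -0.01 F [-1.1 -1.3  4.2] M [-0.23 -0.12  0.01] gf 30.0 t 11.15
```

{"method": "servo_tool", "body": {"moves": [[[0,-2,0],[0.24,0,0.7],0],[[0,-2,0],[0.21,0,0.7],0],[[0,-2,0],[0.18,0,0.7],0],[[0,-2,0],[0.14,0,0.8],0],[[0,0,0],[0,0,0],0]]}}

```text
t: 11.65
tool_pos: [0.5947, 0.0856, 0.0493]
tool_rot: [-0.076, 0.987, 0.01, 0.142]
ft_force: [-5.9, -2.3, 12.8]
grip_width: 0.0176
grip_force: 30.0
```

```bash
python3 hs.py
```

```text
grip own [-1.215e+02 -1.000e-01] z 67.5 r 89.6 theta 0.017 lean 16.4 yaw -0.01 F [-5.9 -2.3 12.8] M [-0.24  0.41 -0.03] gf 30.0 t 11.65
```

{"method": "servo_tool", "body": {"moves": [[[0,0,0],[0.08,0,0.3],0],[[0,0,0],[0,0,0],0],[[0,0,0],[0,0,0],0]]}}

```text
t: 11.95
tool_pos: [0.5948, 0.0856, 0.047]
tool_rot: [-0.076, 0.987, 0.01, 0.141]
ft_force: [-9.8, -3.8, 15.7]
grip_width: 0.0176
grip_force: 30.0
```

```bash
python3 hs.py; python3 - <<'E'
from h import *
p,d,c=shot("top"); q,d2,c2=shot("scene")
a=cv2.resize(p[100:150,190:260],(560,400),interpolation=cv2.INTER_CUBIC)
b=cv2.resize(q[90:130,285:325],(400,400),interpolation=cv2.INTER_CUBIC)[:, :240]
cv2.imwrite("pics/c6.png",np.hstack([a,b]))
E
```

```text
grip own [-1.214e+02 -1.000e-01] z 65.2 r 89.4 theta -0.009 lean 16.3 yaw -0.01 F [-9.8 -3.8 15.7] M [-0.26  0.74 -0.07] gf 30.0 t 11.95
```

View pics/c6.png

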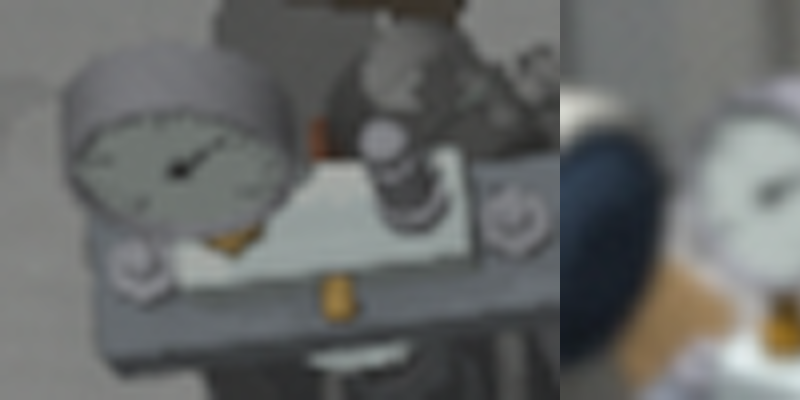

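The needle has swung from lower left to upper right, so the load is on. I'll check the handle slope with the wrist camera.

```bash
cat > slope.py <<'E'
from h import *
S=np.array([.7095,.1035]); YS=np.radians(8.8); co,s=np.cos(YS),np.sin(YS)
p,d,c=shot("wrist"); P=cloud(c,d).reshape(-1,3); D=p.reshape(-1,3).max(1)
q=P[:,:2]-S; O=np.c_[co*q[:,0]+s*q[:,1],-s*q[:,0]+co*q[:,1],P[:,2]]*1000
m=(O[:,0]>-165)&(O[:,0]<-128)&(abs(O[:,1])<8)&(O[:,2]>55)&(O[:,2]<130); o=O[m]
print(len(o)); 
for x in range(-162,-126,4):
    k=o[abs(o[:,0]-x)<2]
    if len(k): print(x,np.median(k[:,2]).round(1),len(k),k[:,1].min().round(1),k[:,1].max().round(1))
E
python3 slope.py
```

```text
3145
-158 70.7 695 -7.6 7.3
-154 77.6 689 -8.0 8.0
-150 79.2 342 -8.0 7.8
-146 79.5 311 -8.0 7.8
-142 78.9 291 -7.9 8.0
-138 79.0 330 -8.0 8.0
-134 78.8 210 -7.8 7.5
-130 78.4 277 -7.9 8.0
```

Handle still about 0.04 rad short because the pads slipped a little. Pressing further.

{"method": "servo_tool", "body": {"moves": [[[0,0,0],[0.08,0,0.3],0],[[0,0,0],[0.08,0,0.3],0],[[0,0,0],[0,0,0],0],[[0,0,0],[0,0,0],0]]}}

```text
t: 12.5
tool_pos: [0.5954, 0.0857, 0.0426]
tool_rot: [-0.076, 0.987, 0.01, 0.142]
ft_force: [-14.9, -3.9, 24.0]
grip_width: 0.0176
grip_force: 30.0
```

```bash
python3 hs.py; python3 slope.py
```

```text
grip own [-1.208e+02 -1.000e-01] z 60.8 r 89.0 theta -0.058 lean 16.4 yaw -0.0 F [-14.9  -3.9  24. ] M [-0.32  1.34 -0.01] gf 30.0 t 12.5
3390
-162 128.9 37 -7.9 8.0
-158 67.0 742 -7.6 7.3
-154 73.3 642 -8.0 8.0
-150 74.8 384 -7.9 8.0
-146 75.1 275 -7.9 7.7
-142 74.7 312 -7.9 8.0
-138 75.1 325 -8.0 8.0
-134 74.9 256 -8.0 7.8
-130 74.8 289 -7.9 8.0
```

Handle is now level and on its stop, at about 24 N. Next is the return stroke, finishing slightly low so the jack isn't lifted; then I'll open so the spring takes the handle fully up.

{"method": "servo_tool", "body": {"moves": [[[0,0,0],[0,0,-0.5],0],[[0,2,0],[-0.17,0,-0.75],0],[[0,2,0],[-0.2,0,-0.7],0],[[0,2,0],[-0.22,0,-0.7],0],[[0,2,0],[-0.25,0,-0.68],0]]}}

```text
t: 13.05
tool_pos: [0.5945, 0.0857, 0.0711]
tool_rot: [-0.076, 0.995, 0.005, 0.07]
ft_force: [2.1, -0.5, -3.7]
grip_width: 0.0177
grip_force: 30.0
```

```bash
python3 hs.py
```

```text
grip own [-119.   -0.] z 90.0 r 90.2 theta 0.269 lean 8.0 yaw -0.01 F [ 2.1 -0.5 -3.7] M [-0.21  0.01 -0.13] gf 30.0 t 13.05
```

{"method": "servo_tool", "body": {"moves": [[[0,2,0],[-0.27,0,-0.65],0],[[0,2,0],[-0.3,0,-0.62],0],[[0,2,0],[-0.33,0,-0.6],0],[[0,2,0],[-0.36,0,-0.4],0],[[0,0,0],[0,0,0],0]]}}

```text
t: 13.55
tool_pos: [0.6039, 0.0873, 0.0936]
tool_rot: [-0.077, 0.997, -0.0, -0.002]
ft_force: [-3.7, -1.5, 1.2]
grip_width: 0.018
grip_force: 30.0
```

```bash
python3 hs.py
```

```text
grip own [-1.068e+02  1.000e-01] z 112.6 r 88.1 theta 0.557 lean -0.2 yaw -0.0 F [-3.7 -1.5  1.2] M [-0.36  0.92 -0.06] gf 30.0 t 13.55
```

{"method": "servo_tool", "body": {"moves": [[[0,0,0],[0,0,0],35],[[0,0,0],[0,0,0],35],[[0,0,0],[0,0,0],35],[[0,0,0],[0,0,0],35]]}}

```text
t: 13.95
tool_pos: [0.6044, 0.0876, 0.0951]
tool_rot: [-0.077, 0.997, 0.0, 0.001]
ft_force: [1.0, -0.5, 0.7]
grip_width: 0.0307
grip_force: 0.0
```

```bash
python3 hs.py; sed -i 's/O\[:,0\]<-128/O[:,0]<-90/; s/range(-162,-126,4)/range(-146,-90,4)/; s/O\[:,2\]<130/O[:,2]<165/' slope.py; python3 slope.py
```

```text
grip own [-106.3    0.3] z 114.1 r 88.5 theta 0.574 lean 0.1 yaw 0.02 F [ 1.  -0.5  0.7] M [ 0.04 -0.01  0.  ] gf 0.0 t 13.95
3504
-138 134.7 3 1.7 3.5
-134 137.9 658 -7.8 8.0
-130 143.1 701 -8.0 8.0
-126 146.4 520 -7.8 7.7
-122 146.0 304 -8.0 7.9
-118 143.8 249 -7.9 7.9
-114 140.0 194 -7.6 7.9
-110 137.7 205 -7.7 8.0
-106 133.9 156 -7.7 7.5
-102 131.7 184 -7.8 8.0
-98 127.5 127 -7.8 8.0
-94 125.7 162 -7.8 8.0
```

The handle sprang fully up: slope 0.65 rad, and the cup is still centred to about 1 mm. Re-seating the grip.

{"method": "servo_tool", "body": {"moves": [[[0,0,0],[-0.2,0,-0.6],35],[[0,0,0],[0,0,0],35],[[0,0,0],[0,0,0],15],[[0,0,0],[0,0,0],0],[[0,0,0],[0,0,0],0]]}}

```text
t: 14.5
tool_pos: [0.6064, 0.0876, 0.1008]
tool_rot: [-0.077, 0.997, -0.0, 0.0]
ft_force: [-0.4, -0.4, 1.2]
grip_width: 0.0178
grip_force: 30.0
```

{"method": "servo_tool", "body": {"moves": [[[0,0,0],[0,0,0],0],[[0,0,0],[0,0,0],0]]}}

```text
t: 14.7
tool_pos: [0.6064, 0.0876, 0.1008]
tool_rot: [-0.077, 0.997, -0.0, 0.0]
ft_force: [1.1, -0.4, 0.5]
grip_width: 0.0178
grip_force: 30.0
```

```bash
python3 hs.py
```

```text
grip own [-1.043e+02  1.000e-01] z 119.8 r 90.1 theta 0.639 lean 0.0 yaw 0.01 F [ 1.1 -0.4  0.5] M [-0.13 -0.03 -0.  ] gf 30.0 t 14.7
```

{"method": "servo_tool", "body": {"moves": [[[0,-2,0],[0.36,0,0.6],0],[[0,-2,0],[0.33,0,0.6],0],[[0,-2,0],[0.3,0,0.65],0],[[0,-2,0],[0.27,0,0.65],0],[[0,-2,0],[0.24,0,0.7],0]]}}

```text
t: 15.2
tool_pos: [0.5948, 0.0859, 0.0708]
tool_rot: [-0.077, 0.993, 0.007, 0.09]
ft_force: [-4.8, -1.1, 8.9]
grip_width: 0.0175
grip_force: 30.0
```

{"method": "servo_tool", "body": {"moves": [[[0,-2,0],[0.25,0,0.7],0],[[0,-2,0],[0.22,0,0.7],0],[[0,-2,0],[0.22,0,0.8],0],[[0,0,0],[0.15,0,0.4],0],[[0,0,0],[0.1,0,0.3],0]]}}

```text
t: 15.7
tool_pos: [0.5934, 0.0856, 0.0426]
tool_rot: [-0.076, 0.987, 0.011, 0.143]
ft_force: [-9.1, -2.3, 18.9]
grip_width: 0.0181
grip_force: 30.0
```

{"method": "servo_tool", "body": {"moves": [[[0,0,0],[0,0,0],0],[[0,0,0],[0,0,0],0]]}}

```text
t: 15.9
tool_pos: [0.5934, 0.0856, 0.0424]
tool_rot: [-0.076, 0.987, 0.011, 0.142]
ft_force: [-6.8, -2.4, 15.0]
grip_width: 0.0178
grip_force: 30.0
```

```bash
python3 hs.py; sed -i 's/O\[:,0\]<-90/O[:,0]<-128/; s/range(-146,-90,4)/range(-162,-126,4)/; s/O\[:,2\]<165/O[:,2]<130/' slope.py; python3 slope.py
```

```text
grip own [-1.229e+02  1.000e-01] z 60.7 r 91.0 theta -0.059 lean 16.4 yaw 0.02 F [-6.8 -2.4 15. ] M [-0.14  0.35 -0.07] gf 30.0 t 15.9
3247
-158 68.2 822 -7.4 7.5
-154 74.8 604 -8.0 8.0
-150 76.1 385 -8.0 8.0
-146 76.3 264 -7.9 7.9
-142 76.0 300 -8.0 7.8
-138 76.2 319 -8.0 7.9
-134 76.0 248 -8.0 7.6
-130 76.0 301 -8.0 7.8
```

{"method": "servo_tool", "body": {"moves": [[[0,0,0],[0.1,0,0.25],0],[[0,0,0],[0.05,0,0.15],0],[[0,0,0],[0,0,0],0],[[0,0,0],[0,0,0],0],[[0,0,0],[0,0,0],0]]}}

```text
t: 16.45
tool_pos: [0.5936, 0.0856, 0.0409]
tool_rot: [-0.076, 0.987, 0.011, 0.143]
ft_force: [-16.5, -2.9, 28.7]
grip_width: 0.0182
grip_force: 30.0
```

```bash
python3 hs.py; python3 slope.py
```

```text
grip own [-1.227e+02  1.000e-01] z 59.1 r 91.0 theta -0.076 lean 16.5 yaw 0.03 F [-16.5  -2.9  28.7] M [-0.16  1.21 -0.06] gf 30.0 t 16.45
3250
-158 66.7 822 -7.4 7.5
-154 73.3 604 -8.0 7.9
-150 74.6 397 -7.8 7.9
-146 74.9 261 -7.9 7.9
-142 74.7 300 -7.7 7.8
-138 75.0 314 -8.0 7.9
-134 74.6 246 -7.9 7.6
-130 74.7 300 -8.0 7.7
```

{"method": "servo_tool", "body": {"moves": [[[0,0,0],[0.1,0,0],0],[[0,0,0],[0,0,0],0],[[0,0,0],[0,0,0],0],[[0,0,0],[0,0,0],0]]}}

```text
t: 16.9
tool_pos: [0.5936, 0.0856, 0.041]
tool_rot: [-0.076, 0.987, 0.011, 0.144]
ft_force: [-10.0, -0.7, 25.5]
grip_width: 0.0179
grip_force: 30.0
```

```bash
python3 hs.py; python3 slope.py | tail -4; python3 - <<'E'
from h import *
p,d,c=shot("scene"); t,_,_=shot("top")
a=cv2.resize(p[80:230,200:380],(540,450),interpolation=cv2.INTER_CUBIC)
b=cv2.resize(t[100:150,200:230],(260,433),interpolation=cv2.INTER_CUBIC)
o=np.zeros((450,800,3),np.uint8); o[:,:540]=a; o[:433,540:]=b; cv2.imwrite("pics/f.png",o)
E
```

```text
grip own [-1.227e+02  1.000e-01] z 59.2 r 91.0 theta -0.075 lean 16.6 yaw 0.02 F [-10.   -0.7  25.5] M [-0.12  0.59 -0.05] gf 30.0 t 16.9
-142 74.7 292 -7.7 7.8
-138 75.0 313 -8.0 7.8
-134 74.8 244 -8.0 8.0
-130 74.7 309 -8.0 8.0
```

View pics/f.png

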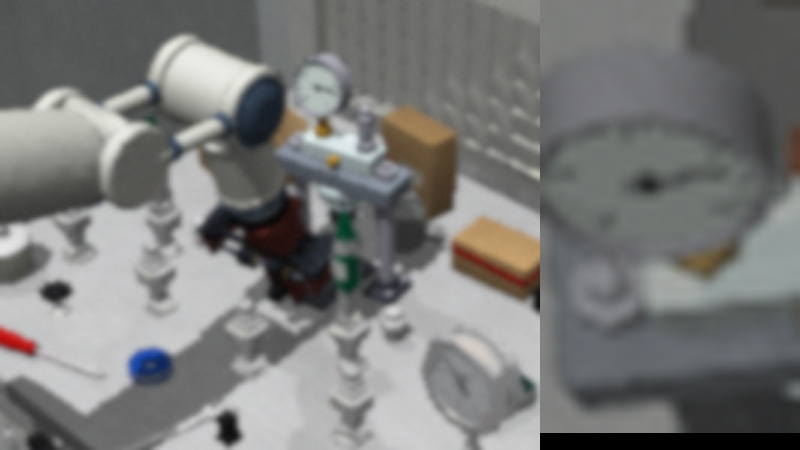

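The final view shows the dial needle at about (695,172), further clockwise than before, so the stroke is full. The handle is held level at about 25 N and the bystanders I can see are where they were. Handing in.

```bash
python3 -c "
from workcell import ctrl
print(ctrl.hand_in())"
```

```text
the job is handed in; nothing more can be done
None
```

The job is handed in at about 17 s: round key then bar key each pressed to the stop, the jack's cup about 1 mm from centre by my estimate (beam and arm hid it at the end), one full pump stroke made, and the handle held fully down at about 25 N; I did not check the readout's display.

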